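Lock the light box's service hatch with its quarter-turn fastener

ROBOT

A 6-joint arm with a two-finger parallel gripper is mounted at the origin on the work surface. World frame = base frame: x ahead of the robot, y to its left, z up, the work surface at z = 0. Lengths are in m, angles in rad, forces in N, time in s.
With the tool pointing down it reaches from about 0.35 to 0.775 m from the base axis. Payload 7.3 kg.
Tool frame: the origin (TCP) lies at the very end of the fingers, on their centre line; the grasp point (between the pads) lies 19 mm behind it; z points along the fingers, y is the line along which they close (so a half turn about z gives the same grasp; the last joint's range is limited). The gripper opens to 92 mm and grips with 3 to 60 N. Pads are 19 mm wide; open, the fingers measure 130 mm over their backs; the gripper's body (75 mm by 190 mm) begins 47 mm behind the grasp point.
Start: joints at [-1.372, 0.342, 1.524, -0, 1.275, -0.146], TCP at [0.177, -0.494, 0.227] pointing down, gripper open.
Joint ranges: [-2.53, 2.53], [-0.77, 2.02], [0.04, 2.7], [-1, 4.14], [0.28, 2.66], [-3.11, 3.11]. Speed limits (rad/s): [2.57, 2.57, 3.14, 3.14, 3.14, 3.14].

INTERFACE

Orientations are given as [roll, pitch, yaw] about the fixed x, y, z axes, in that order (R = Rz(yaw) Ry(pitch) Rx(roll)).
In Python, from cell import robot gives the robot as it stands. The module is installed in compiled form; this text tells all that it offers.
- The arm moves only by the tool arm_command, never from a script. Its argument "moves" is a list of rows, each a list of 3 entries, a list of its own where there are three numbers: the shift along the tool's x, y, z in m, then the turn, a rotation vector about the tool's x, y, z in rad, then the finger opening in m, from 0 to 0.0918. In form: [[[dx, dy, dz], [ax, ay, az], claw], ...]. A call has exactly 5 rows; each row is the pose to reach, as a shift and turn from the pose commanded when the call began, along the tool's axes at that moment; what a row does not reach only later rows make up. A row lasts 1/10 s, in which the tool goes at most 50 mm and 8.59 degrees, less where a joint would pass 70% of its speed; a pose out of reach is approached as far as the arm can. A call with a gripper value outside its range is refused whole. The fingers move at their own pace and stop on an object; "squeeze" is the grip in N (left out, the last holds). Time passes only in rows, so rows that repeat a pose let the fingers close, or fill a call up. It gives the time, the measured TCP pose, the force, the opening and the grip force at its end, in the units of the state.
- robot.observe(): the state, without advancing time (a new reading comes with each control period).
- robot.read_camera(name): name is "side" or "top" or "wrist"; returns the picture (400x640x3 uint8, red, green, blue); there is no depth.
- robot.camera_model(name): a dict with "fx", "fy", "cx", "cy" (pixels), "k1" (the pictures are not rectified: a ray, as slopes to the right and down, at radius r is drawn at 1 + k1 r^2 times it, then the intrinsics apply), "R" (3x3) and "t" (3): a world point X has camera coordinates R X + t. Camera axes: x right, y down, z forward; pixel columns grow to the right and rows downward; lengths in m; the calibration is good to about 2 mm. A picture is of the moment at which its call begins: read the wrist's pose just before it. camera_model takes no time and is no camera call; for the wrist camera it gives the pose at the moment of the call.
- robot.hand_in(): hands the job in; it is judged then, once.
The state is a dict: "time": time; "qpos": joint angles; "qvel": joint speeds; "joint_efforts": joint torques, N m; "tool_pos": TCP position; "tool_rot": TCP orientation; "contact_force": force on the tool from outside, world axes, zero at the start; "torque": the same for the moment, N m; "opening": finger opening in m; "grip_force": force on a finger pad.
Only numpy, scipy, OpenCV 4.12 (cv2) and the standard library are available. Lean on these libraries where they do the work, as an engineer would, in place of code of your own. Each camera call takes 0.05 s, during which the arm holds its last target. There are 200 camera calls.

TASK

The sprung service hatch on top of the glass-cutter's light box stands ajar: set your fingertips in the slot of its orange quarter-turn dial, press the hatch down flush, and while holding it down turn the dial clockwise (seen from above) all the way to its stop, so that the cam locks the hatch and it stays shut when you let go. This is a push-and-turn job: do not lift the hatch open, and leave the jar, the solder spool and the blue glass rondel where they are. Finish with the hand clear.

Things in the scene. Friction and masses are not known exactly. Their poses are not given: they have to be found in the camera images.
- lightbox: White light box fixed on the table, 360 (x) by 520 (y) by 100 mm high; origin at the centre of its underside, its -x side faces the robot. Its top is milky glass where y > 0; the grey service hatch lies where y < 0. With the hatch shut, the dial's axis stands at box (x, y) = (-90, -130) mm and the floor of the dial's slot is 109 mm above the table.
- hatch_hinge (a point): Middle of the hatch's hinge line, 102.5 mm above the table, fixed to the box with the same axes as the box; the hinge line runs along y. The hatch is a panel 230 mm (x) by 206 mm (y), 5 mm thick, that reaches from here towards the box's -x; its free edge is the one nearer the robot and the dial's axis is 165 mm from the hinge.
- hatch (a joint): Hinge angle of the hatch, rad: 0 = shut, flush; grows as the free edge rises. A spring holds it ajar at about 0.10 to 0.16 and it springs up again if released unlocked. Pressing it shut at the dial takes about 3 to 6 N, then it meets a hard stop at 0. Locked by the cam it may rise to about 0.01.
- latch (a joint): Angle of dial and cam, rad: 0 = open, grows clockwise seen from above, hard stop at 1.571 = locked; starts at 0 to 0.3. Stiff (about 0.1 N m of friction), stays where it is left. The cam passes under its keeper (the box's near rail) only while the hatch is held shut, within about 0.01 rad; turned with the hatch up, it blocks the hatch.
- dial_center (a point): Centre of the upper face of the orange dial, on its axis. x runs along the slot towards the white dot on the rim; z along the dial's axis, up. At latch = 0, x points to the box's -y; at 1.571 to the box's -x (the green mark by the hatch's free edge). It moves with the hatch.
- dial: Orange dial, a disc 92 mm across standing 17 mm proud of the hatch; origin on the axis at its underside, axes as dial_center. A straight blind slot with a flat black floor crosses its middle along x: 38 mm wide, 13 mm deep, 78 mm long at the middle and 68 mm along its side walls.
- jar_mid (a point): Amber flux jar with black cap, 52 mm in diameter, 65 mm tall, standing on the milky glass; centre, half-way up. Leave it alone.
- spool_mid (a point): Grey solder spool standing on its flange on the milky glass, 56 mm in diameter, 34 mm tall; centre, half-way up. Leave it alone.
- rondel_mid (a point): Blue glass rondel lying on the milky glass, 64 mm in diameter, 12 mm high; its centre. Leave it alone.

How it is judged:
By the outcome, as a careful person would: the job done as asked, in the order asked, and still so for the second after the job is handed in, with the robot touching nothing.
It also fails if it takes over 42 s, if anything falls off the work surface, if the arm or the gripper's body presses on something with over 40 N, if the wrist force passes 120 N, or if a joint passes its speed limit or range.

## Working session

There is one attempt and no reset: what is moved stays moved. The work goes in short steps, Python scripts to look and compute and a tool call to move; the robot and the scene stay as the last step left them, time stands still between calls to the robot, and variables do not carry over. Pictures are saved under pics/ and viewed, at most 10 in all, crops included, and the job is handed in when it is done.

Besides the shell and the picture viewer there is one more tool, called as name(argument=value, ...) on one line, values as JSON. arm_command: Moves the arm, as the interface text tells. Its arguments: {"type":"object","properties":{"moves":{"type":"array"},"squeeze":{"type":"number"}},"required":["moves"]}

```bash
mkdir -p pics; python3 - <<'E'
from cell import robot
import cv2, numpy as np
s=robot.observe(); print(s)
for n in("top","side"):
    im=robot.read_camera(n); cv2.imwrite(f"pics/{n}0.png",im[:,:,::-1]); m=robot.camera_model(n); print(n,m)
E
```

```text
{'time': 0.0, 'qpos': array([-1.37201428e+00,  3.42704834e-01,  1.52501941e+00, -1.67604335e-05,
        1.27536666e+00, -1.45991971e-01]), 'qvel': array([ 0.00145506,  0.00030557, -0.00111281, -0.00086873,  0.00268936,
        0.00023985]), 'joint_efforts': array([-1.15851719e-03, -4.31250107e+01, -2.44215757e+01,  7.17088510e-02,
        5.59768989e-02, -1.21648263e-04]), 'tool_pos': array([ 0.17738194, -0.49370176,  0.2260534 ]), 'tool_rot': array([-3.14010801e+00, -2.02099560e-04,  3.44778756e-01]), 'contact_force': array([-0.79699026, -0.71936258, -0.42529079]), 'torque': array([0.04991504, 0.01766659, 0.05493519]), 'grip_force': 0.0, 'opening': 0.09161905257733087}
top {'fx': 472.9862930327851, 'fy': 472.9862930327851, 'cx': 317.71391414993514, 'cy': 197.8914088330219, 'k1': -0.007908411810727203, 'R': array([[-0.01398748, -0.99969965,  0.02012358],
       [-0.99503479,  0.01193321, -0.09880971],
       [ 0.09853989, -0.02140576, -0.99490285]]), 't': array([0.05743699, 0.57971461, 0.98931373])}
side {'fx': 389.0196322383348, 'fy': 389.0196322383348, 'cx': 320.9481669166643, 'cy': 204.95058126930013, 'k1': 0.00611652478260684, 'R': array([[-0.77705512, -0.62922   , -0.01635634],
       [-0.37721615,  0.48633085, -0.78815625],
       [ 0.50387827, -0.60627098, -0.61525782]]), 't': array([0.47961646, 0.27591485, 0.49577629])}
```

View pics/top0.png

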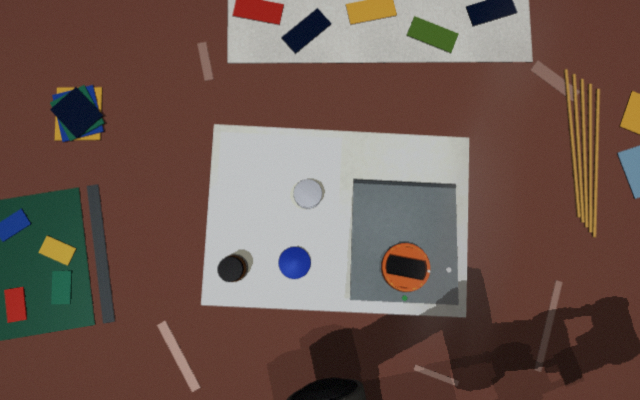

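View pics/side0.png

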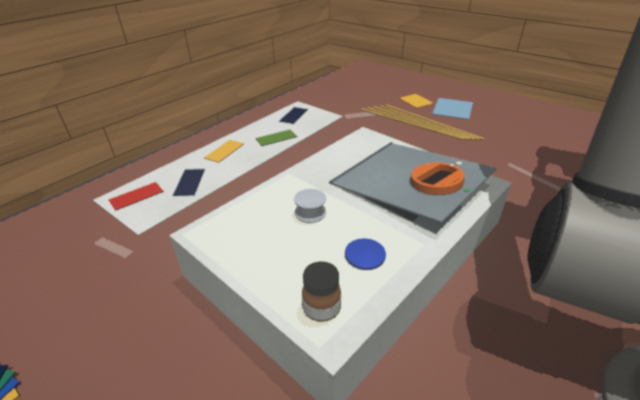

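The top view shows the box with corners near (215,125), (469,138), (466,317) and (202,305). The dial is at (406,267), with its slot roughly along the image row and its dot at about (430,270). The side view shows the hatch ajar, with the jar, spool and rondel on the glass.

```bash
cat > h.py <<'E'
import cv2, numpy as np
def ray(m,uv):
    p=(np.asarray(uv,float)-[m["cx"],m["cy"]])/[m["fx"],m["fy"]]
    q=p.copy()
    for _ in range(10): q=p/(1+m["k1"]*(q@q))
    d=m["R"].T@np.array([q[0],q[1],1]); return -m["R"].T@m["t"],d
def onz(m,uv,z):
    c,d=ray(m,uv); return c+d*(z-c[2])/d[2]
def tri(m1,a,m2,b):
    c,d=ray(m1,a);e,f=ray(m2,b)
    A=np.stack([d,-f],1); s=np.linalg.lstsq(A,e-c,rcond=None)[0]
    return (c+d*s[0]+e+f*s[1])/2, np.linalg.norm(c+d*s[0]-e-f*s[1])
def big(mask):
    c=max(cv2.findContours(mask.astype(np.uint8),cv2.RETR_EXTERNAL,cv2.CHAIN_APPROX_NONE)[0],key=cv2.contourArea); return c
def orange(bgr):
    h=cv2.cvtColor(bgr,cv2.COLOR_BGR2HSV); return (h[...,0]<14)&(h[...,1]>190)&(h[...,2]>90)
E
python3 - <<'E'
from h import *
from cell import robot
mt=robot.camera_model("top");ms=robot.camera_model("side")
t=cv2.imread("pics/top0.png");s=cv2.imread("pics/side0.png")
h=cv2.cvtColor(t,cv2.COLOR_BGR2HSV)
w=((h[...,1]<60)&(h[...,2]>90)); w[:100]=0
bx=big(cv2.morphologyEx(w.astype(np.uint8),cv2.MORPH_CLOSE,np.ones((9,9))))
ap=cv2.approxPolyDP(cv2.convexHull(bx),8,True)[:,0]
P=np.array([onz(mt,p,.1)[:2] for p in ap]); print(ap.tolist(),P.round(4).tolist())
print(np.linalg.norm(P-np.roll(P,1,0),axis=1), P.mean(0), cv2.minAreaRect((P*1000).astype(np.float32)))
ot=orange(t);os_=orange(s); ot[:200]=0
ct,cs=big(ot),big(os_)
et,es=cv2.fitEllipse(cv2.convexHull(ct)),cv2.fitEllipse(cv2.convexHull(cs)); print(et,es)
print("tri",tri(mt,et[0],ms,es[0]))
for z in(.135,.143,.15): print(z,onz(mt,et[0],z))
# slot
hull=np.zeros(ot.shape,np.uint8);cv2.drawContours(hull,[cv2.convexHull(ct)],-1,1,-1)
hull=cv2.erode(hull,np.ones((3,3)))
bl=(hull>0)&(h[...,2]<70)
r=cv2.minAreaRect(big(bl)); print(r)
b=cv2.boxPoints(r); Q=np.array([onz(mt,p,.13)[:2] for p in b]); print(Q.round(4).tolist())
for i in range(4): d=Q[(i+1)%4]-Q[i]; print(np.linalg.norm(d),np.degrees(np.arctan2(d[1],d[0])))
x,y=375,235; cv2.imwrite("pics/c0.png",cv2.resize(t[230:320,350:470],None,fx=5,fy=5,interpolation=cv2.INTER_CUBIC))
E
```

```text
[[214, 124], [468, 137], [465, 316], [202, 305]] [[0.7259, 0.2591], [0.6944, -0.2568], [0.3367, -0.2347], [0.3665, 0.2797]]
[0.36004173 0.51688763 0.35841278 0.51520859] [0.53087451 0.01180522] ((530.4850463867188, 12.0980224609375), (516.8876342773438, 360.0390930175781), 86.5025863647461)Traceback (most recent call last):
  File "<stdin>", line 12, in <module>
  File "h.py", line 14, in big
    c=max(cv2.findContours(mask.astype(np.uint8),cv2.RETR_EXTERNAL,cv2.CHAIN_APPROX_NONE)[0],key=cv2.contourArea); return c
ValueError: max() iterable argument is empty
```

```bash
sed -i 's/h\[...,1\]>190)&(h\[...,2\]>90)/h[...,1]>170)\&(bgr[...,2]>120)/' h.py
cat > m.py <<'E'
from h import *
from cell import robot
mt=robot.camera_model("top");ms=robot.camera_model("side")
t=cv2.imread("pics/top0.png");s=cv2.imread("pics/side0.png")
h=cv2.cvtColor(t,cv2.COLOR_BGR2HSV);print(h[250:285:3,406].tolist(), cv2.cvtColor(s,cv2.COLOR_BGR2HSV)[187,438])
ot=orange(t);os_=orange(s); ot[:200]=0;ot[:,:350]=0;os_[:,:390]=0
ct,cs=big(ot),big(os_)
et,es=cv2.fitEllipse(cv2.convexHull(ct)),cv2.fitEllipse(cv2.convexHull(cs)); print(et,es)
print("tri",tri(mt,et[0],ms,es[0]))
for z in(.135,.143,.15): print(z,onz(mt,et[0],z))
hull=np.zeros(ot.shape,np.uint8);cv2.drawContours(hull,[cv2.convexHull(ct)],-1,1,-1)
hull=cv2.erode(hull,np.ones((3,3)))
bl=(hull>0)&(h[...,2]<70)
r=cv2.minAreaRect(big(bl)); print(r)
b=cv2.boxPoints(r); Q=np.array([onz(mt,p,.13)[:2] for p in b]); print(Q.mean(0).round(4).tolist())
for i in range(4): d=Q[(i+1)%4]-Q[i]; print(np.linalg.norm(d),np.degrees(np.arctan2(d[1],d[0])))
cv2.imwrite("pics/c0.png",cv2.resize(t[230:320,350:470],None,fx=5,fy=5,interpolation=cv2.INTER_CUBIC))
E
python3 m.py
```

```text
[[10, 199, 181], [10, 199, 181], [10, 202, 149], [0, 0, 21], [150, 36, 21], [90, 21, 24], [75, 26, 20], [120, 11, 23], [120, 22, 23], [10, 194, 139], [10, 195, 179], [10, 193, 181]] [ 11 172 172]
((405.40289306640625, 266.8844299316406), (46.58221435546875, 48.47312927246094), 150.39390563964844) ((438.1029968261719, 175.73602294921875), (24.117971420288086, 50.965171813964844), 93.77880859375)
tri (array([ 0.43556718, -0.11240991,  0.13873263]), np.float64(0.0009140042132273101))
0.135 [ 0.43579992 -0.1129719   0.135     ]
0.143 [ 0.43619181 -0.11134035  0.143     ]
0.15 [ 0.43653472 -0.10991273  0.15      ]
((405.7232360839844, 266.8282470703125), (39.808101654052734, 18.570873260498047), 10.784297943115234)
[0.4357, -0.1146]
0.03536201966746826 -12.486782912592219
0.07645439313693542 -101.5484020459151
0.03538164345420089 167.03473506420534
0.07615866105533506 78.44140506413143
```

View pics/c0.png

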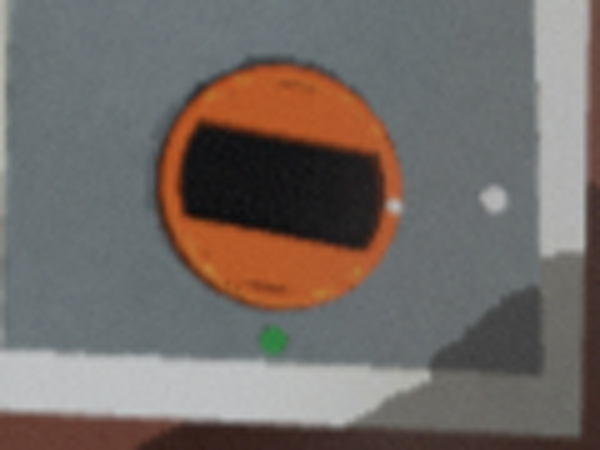

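The crop shows the slot running left to right and tilted about 10° down to the right. The rim dot is on the right, so latch ≈ 0.14 rad. I'll move in above the dial.

arm_command(moves=[[[0.037, -0.027, 0], [0, 0, 0.1], 0.022], [[0.074, -0.054, 0], [0, 0, 0.2], 0.022], [[0.111, -0.081, 0], [0, 0, 0.3], 0.022], [[0.148, -0.108, 0], [0, 0, 0.4], 0.022], [[0.185, -0.135, 0], [0, 0, 0.5], 0.022]])

```text
time: 0.6
tool_pos: [0.3065, -0.3028, 0.2265]
tool_rot: [-3.141, 0.0, -0.16]
contact_force: [0.5, 0.1, -1.2]
opening: 0.0567
grip_force: 0.0
```

```bash
cat > go.py <<'E'
import sys,numpy as np
from cell import robot
from scipy.spatial.transform import Rotation as Ro
s=robot.observe(); R=Ro.from_euler('xyz',s['tool_rot'])
g=np.array([float(a) for a in sys.argv[1:4]]); yaw=np.radians(float(sys.argv[4]))
G=Ro.from_euler('xyz',[np.pi,0,yaw])
np.set_printoptions(precision=4,suppress=True)
print(s['time'],s['tool_pos'],s['tool_rot'],s['opening'],'F',s['contact_force'],'T',s['torque'],'q6',s['qpos'][5])
print('shift',R.inv().apply(g-s['tool_pos']),'turn',(R.inv()*G).as_rotvec())
E
python3 go.py .435 -.113 .2 -11.5
```

```text
0.6 [ 0.3065 -0.3028  0.2265] [-3.1413  0.0002 -0.1598] 0.05673093767301068 F [ 0.5451  0.0582 -1.195 ] T [ 0.0336 -0.0192  0.0043] q6 0.7730117996460758
shift [ 0.0967 -0.2078  0.0265] turn [-0.0003  0.0003  0.0409]
```

arm_command(moves=[[[0.019, -0.04, 0.0], [0, 0, -0.14], 0.022], [[0.038, -0.08, 0.0], [0, 0, -0.28], 0.022], [[0.057, -0.12, 0.0], [0, 0, -0.42], 0.022], [[0.076, -0.16, 0.0], [0, 0, -0.56], 0.022], [[0.095, -0.2, 0.0], [0, 0, -0.7], 0.022]])

```text
time: 1.1
tool_pos: [0.4313, -0.1198, 0.2266]
tool_rot: [-3.142, 0.0, 0.551]
contact_force: [-0.2, -0.3, -0.4]
opening: 0.0225
grip_force: 0.0
```

arm_command(moves=[[[0, 0, 0], [0, 0, -0.14], 0.022], [[0, 0, 0], [0, 0, -0.28], 0.022], [[0, 0, 0], [0, 0, -0.42], 0.022], [[0, 0, 0], [0, 0, -0.56], 0.022], [[0, 0, 0], [0, 0, -0.7], 0.022]])

```text
time: 1.6
tool_pos: [0.4305, -0.1214, 0.2264]
tool_rot: [-3.141, -0.0, 1.251]
contact_force: [-0.4, -0.8, -1.3]
opening: 0.0219
grip_force: 0.0
```

arm_command(moves=[[[0, 0, 0], [0, 0, -0.14], 0.022], [[0, 0, 0], [0, 0, -0.28], 0.022], [[0, 0, 0], [0, 0, -0.42], 0.022], [[0, 0, 0], [0, 0, -0.56], 0.022], [[0, 0, 0], [0, 0, -0.7], 0.022]])

```text
time: 2.1
tool_pos: [0.4305, -0.1215, 0.2264]
tool_rot: [-3.141, -0.001, 1.951]
contact_force: [-0.4, 0.6, 0.6]
opening: 0.022
grip_force: 0.0
```

arm_command(moves=[[[0, 0, 0], [0, 0, -0.14], 0.022], [[0, 0, 0], [0, 0, -0.28], 0.022], [[0, 0, 0], [0, 0, -0.42], 0.022], [[0, 0, 0], [0, 0, -0.56], 0.022], [[0, 0, 0], [0, 0, -0.7], 0.022]])

```text
time: 2.6
tool_pos: [0.4305, -0.1215, 0.2264]
tool_rot: [-3.142, -0.001, 2.651]
contact_force: [-0.6, -0.1, -0.7]
opening: 0.0221
grip_force: 0.0
```

```bash
python3 go.py .435 -.113 .18 168.5
```

```text
2.6 [ 0.4305 -0.1215  0.2264] [-3.1415 -0.0008  2.6505] 0.022083790721259478 F [-0.555  -0.1238 -0.7139] T [ 0.0865 -0.1307  0.0139] q6 -1.5264150082370627
shift [-0.      0.0096  0.0464] turn [ 0.0001 -0.0009 -0.2903]
```

arm_command(moves=[[[0, 0.005, 0.01], [0, 0, -0.145], 0.022], [[0, 0.0095, 0.02], [0, 0, -0.29], 0.022], [[0, 0.0095, 0.035], [0, 0, -0.29], 0.022], [[0, 0.0095, 0.046], [0, 0, -0.29], 0.022], [[0, 0.0095, 0.046], [0, 0, -0.29], 0.022]])

```text
time: 3.1
tool_pos: [0.4343, -0.1129, 0.1792]
tool_rot: [3.141, -0.003, 2.934]
contact_force: [0.2, -0.6, 0.5]
opening: 0.0217
grip_force: 0.0
```

```bash
python3 go.py .435 -.113 .15 168.5; python3 - <<'E'
from cell import robot
import cv2,numpy as np
a=robot.read_camera("wrist");b=robot.read_camera("side")
b=cv2.resize(b[110:260,360:600],(640,400))
cv2.imwrite("pics/w1.png",cv2.resize(np.vstack([a,b])[:,:,::-1],None,fx=.74,fy=.74,interpolation=cv2.INTER_AREA))
E
```

```text
3.1 [ 0.4343 -0.1129  0.1792] [ 3.1409 -0.0033  2.9343] 0.021737872846351213 F [ 0.1753 -0.6436  0.5258] T [ 0.051  -0.1433 -0.0077] q6 -1.7887942366753065
shift [-0.0008 -0.      0.0292] turn [ 0.0007 -0.0033 -0.0066]
```

View pics/w1.png

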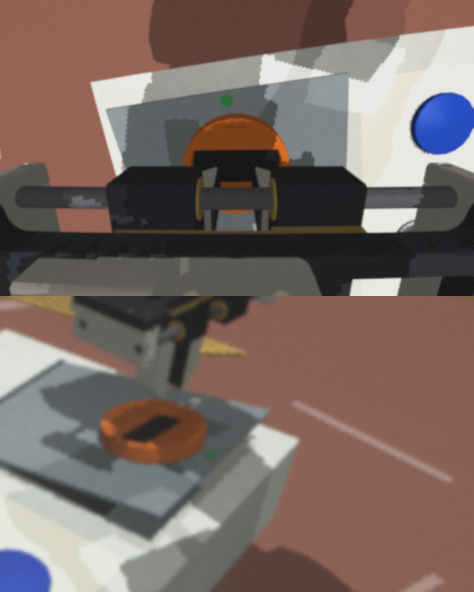

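The wrist view shows the finger pair centred on the dial: fingers at about columns 208 and 262, dial centre at about 237. I'll descend into the slot.

arm_command(moves=[[[-0.001, 0, 0.01], [0, 0, 0], 0.022], [[-0.001, 0, 0.02], [0, 0, 0], 0.022], [[-0.001, 0, 0.03], [0, 0, 0], 0.022], [[-0.001, 0, 0.038], [0, 0, 0], 0.022], [[-0.001, 0, 0.042], [0, 0, 0], 0.022]])

```text
time: 3.7
tool_pos: [0.4358, -0.1133, 0.1376]
tool_rot: [3.141, -0.002, 2.935]
contact_force: [-1.2, 0.6, -0.4]
opening: 0.0219
grip_force: 0.0
```

arm_command(moves=[[[0, 0, 0.002], [0, 0, 0], 0.022], [[0, 0, 0.004], [0, 0, 0], 0.022], [[0, 0, 0.006], [0, 0, 0], 0.022], [[0, 0, 0.008], [0, 0, 0], 0.022], [[0, 0, 0.01], [0, 0, 0], 0.022]])

```text
time: 4.2
tool_pos: [0.4363, -0.1135, 0.1288]
tool_rot: [-3.141, 0.0, 2.935]
contact_force: [-0.5, -0.1, 1.7]
opening: 0.0219
grip_force: 0.7
```

arm_command(moves=[[[0, 0, 0.003], [0, 0, 0], 0.022], [[0.001, 0, 0.006], [0, 0, 0], 0.022], [[0.001, 0, 0.009], [0, 0, 0], 0.022], [[0.002, 0, 0.012], [0, 0, 0], 0.022], [[0.002, 0, 0.015], [0, 0, 0], 0.022]])

```text
time: 4.7
tool_pos: [0.4348, -0.1133, 0.1138]
tool_rot: [-3.141, 0.001, 2.935]
contact_force: [0.4, -1.6, 3.2]
opening: 0.0219
grip_force: 1.8
```

arm_command(moves=[[[0, 0, 0.001], [0, 0, 0], 0.022], [[0, 0, 0.002], [0, 0, 0], 0.022], [[0, 0, 0.003], [0, 0, 0], 0.022], [[0, 0, 0.004], [0, 0, 0], 0.022], [[0, 0, 0.004], [0, 0, 0], 0.022]])

```text
time: 5.2
tool_pos: [0.4344, -0.1131, 0.1097]
tool_rot: [-3.141, 0.0, 2.935]
contact_force: [1.3, -1.5, 2.5]
opening: 0.0222
grip_force: 1.6
```

arm_command(moves=[[[0, 0, 0.0005], [0, 0, 0], 0.022], [[0, 0, 0.001], [0, 0, 0], 0.022], [[0, 0, 0.0015], [0, 0, 0], 0.022], [[0, 0, 0.0015], [0, 0, 0], 0.022], [[0, 0, 0.0015], [0, 0, 0], 0.022]])

```text
time: 5.7
tool_pos: [0.4344, -0.1132, 0.1091]
tool_rot: [-3.141, 0.001, 2.935]
contact_force: [-1.4, -0.2, 12.4]
opening: 0.022
grip_force: 6.4
```

```bash
python3 go.py .4335 -.1125 .108 168.5
```

```text
5.7 [ 0.4344 -0.1132  0.1091] [-3.1412  0.0008  2.9349] 0.02195656319663081 F [-1.3864 -0.1725 12.3549] T [-0.039   0.0711  0.0198] q6 -1.7896483836711155
shift [0.001  0.0005 0.0011] turn [-0.0004  0.0008 -0.006 ]
```

The hatch is flush on its hard stop at z = 0.109 with 12 N. I'll turn clockwise while holding it down.

arm_command(moves=[[[0.001, 0.0005, 0.0003], [0, 0, 0.08], 0.022], [[0.001, 0.0005, 0.0005], [0, 0, 0.16], 0.022], [[0.001, 0.0005, 0.0005], [0, 0, 0.24], 0.022], [[0.001, 0.0005, 0.0005], [0, 0, 0.32], 0.022], [[0.001, 0.0005, 0.0005], [0, 0, 0.4], 0.022]])

```text
time: 6.2
tool_pos: [0.4344, -0.1132, 0.1091]
tool_rot: [-3.141, 0.004, 2.532]
contact_force: [-0.3, -3.3, 13.8]
opening: 0.0216
grip_force: 7.1
```

arm_command(moves=[[[0, 0, 0], [0, 0, 0.08], 0.022], [[0, 0, 0], [0, 0, 0.16], 0.022], [[0, 0, 0], [0, 0, 0.24], 0.022], [[0, 0, 0], [0, 0, 0.32], 0.022], [[0, 0, 0], [0, 0, 0.4], 0.022]])

```text
time: 6.7
tool_pos: [0.4343, -0.1133, 0.109]
tool_rot: [3.141, 0.003, 2.132]
contact_force: [-0.6, -3.2, 14.2]
opening: 0.0219
grip_force: 7.1
```

```bash
python3 go.py .4335 -.1125 .108 88
```

```text
6.7 [ 0.4343 -0.1133  0.109 ] [3.1406 0.0034 2.132 ] 0.02189582536592632 F [-0.6448 -3.2057 14.2052] T [-0.7224 -0.0046  0.0996] q6 -0.9859399741319674
shift [ 0.0011 -0.0003  0.001 ] turn [0.002  0.003  0.5962]
```

arm_command(moves=[[[0, 0, 0], [0, 0, 0.08], 0.022], [[0, 0, 0], [0, 0, 0.16], 0.022], [[0, 0, 0], [0, 0, 0.24], 0.022], [[0, 0, 0], [0, 0, 0.32], 0.022], [[0, 0, 0], [0, 0, 0.4], 0.022]])

```text
time: 7.2
tool_pos: [0.4342, -0.1134, 0.109]
tool_rot: [3.14, 0.003, 1.732]
contact_force: [-0.8, -4.2, 14.6]
opening: 0.0217
grip_force: 7.2
```

arm_command(moves=[[[0, 0, 0], [0, 0, 0.08], 0.022], [[0, 0, 0], [0, 0, 0.16], 0.022], [[0, 0, 0], [0, 0, 0.24], 0.022], [[0, 0, 0], [0, 0, 0.32], 0.022], [[0, 0, 0], [0, 0, 0.4], 0.022]])

```text
time: 7.7
tool_pos: [0.4343, -0.113, 0.109]
tool_rot: [3.139, 0.001, 1.332]
contact_force: [-0.5, -1.4, 14.5]
opening: 0.0219
grip_force: 7.5
```

```bash
python3 go.py .4335 -.1125 .108 67
```

```text
7.7 [ 0.4343 -0.113   0.109 ] [3.1387 0.001  1.3318] 0.02194796432185945 F [-0.4902 -1.3801 14.4549] T [-0.3345  0.0008  0.104 ] q6 -0.18596814474890055
shift [ 0.0003 -0.0009  0.001 ] turn [0.003  0.0008 0.1625]
```

Next, small steps until the torque rises at the stop.

arm_command(moves=[[[0, 0, 0], [0, 0, 0.03], 0.022], [[0, 0, 0], [0, 0, 0.06], 0.022], [[0, 0, 0], [0, 0, 0.09], 0.022], [[0, 0, 0], [0, 0, 0.12], 0.022], [[0, 0, 0], [0, 0, 0.15], 0.022]])

```text
time: 8.2
tool_pos: [0.4343, -0.1128, 0.109]
tool_rot: [3.139, 0.0, 1.184]
contact_force: [0.2, -1.0, 15.3]
opening: 0.022
grip_force: 7.8
```

```bash
python3 go.py .4335 -.1125 .108 67
```

```text
8.2 [ 0.4343 -0.1128  0.109 ] [3.1387 0.0004 1.184 ] 0.02200466804620423 F [ 0.1972 -0.9913 15.3004] T [-0.2752 -0.0074  0.1154] q6 -0.03799937392125462
shift [ 0.     -0.0008  0.001 ] turn [0.0029 0.0004 0.0146]
```

arm_command(moves=[[[0, 0, 0], [0, 0, 0.02], 0.022], [[0, 0, 0], [0, 0, 0.04], 0.022], [[0, 0, 0], [0, 0, 0.06], 0.022], [[0, 0, 0], [0, 0, 0.07], 0.022], [[0, 0, 0], [0, 0, 0.07], 0.022]])

```text
time: 8.7
tool_pos: [0.434, -0.1131, 0.109]
tool_rot: [3.139, 0.001, 1.116]
contact_force: [-0.2, -3.3, 16.2]
opening: 0.0221
grip_force: 12.3
```

```bash
python3 go.py .4335 -.1125 .108 67; cat > pt.py <<'E'
import sys
from h import *
from cell import robot
a=robot.read_camera("top");b=robot.read_camera("side")
o=np.hstack([cv2.resize(a[230:320,350:470],(400,300)),cv2.resize(b[140:230,370:490],(400,300))])
cv2.imwrite(sys.argv[1],o[:,:,::-1])
E
python3 pt.py pics/p2.png
```

```text
8.7 [ 0.434  -0.1131  0.109 ] [3.1389 0.001  1.1158] 0.022076984289604376 F [-0.1682 -3.332  16.2382] T [-0.4695  0.1848  0.501 ] q6 0.030514658463378648
shift [ 0.0003 -0.0007  0.001 ] turn [ 0.0026  0.001  -0.0535]
```

View pics/p2.png

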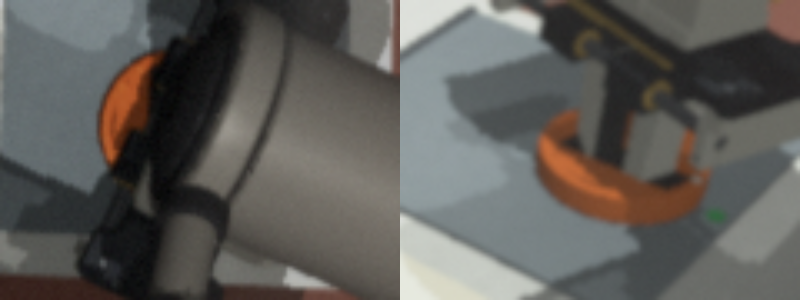

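Torque jumped to 0.50 N m, so the dial is at its stop. The side view at right shows the dot next to the green mark. I'll back off inside the slot's slack, then lift out.

arm_command(moves=[[[0, 0, 0], [0, 0, -0.06], 0.022], [[0, 0, 0], [0, 0, -0.14], 0.022], [[0, 0, 0], [0, 0, -0.22], 0.022], [[0, 0, 0], [0, 0, -0.28], 0.022], [[0, 0, -0.001], [0, 0, -0.28], 0.022]])

```text
time: 9.3
tool_pos: [0.434, -0.1129, 0.1094]
tool_rot: [3.14, 0.001, 1.397]
contact_force: [3.1, -3.5, 2.6]
opening: 0.0216
grip_force: 2.6
```

arm_command(moves=[[[0, 0, -0.002], [0, 0, 0], 0.022], [[0, 0, -0.006], [0, 0, 0], 0.022], [[0, 0, -0.012], [0, 0, 0], 0.022], [[0, 0, -0.02], [0, 0, 0], 0.022], [[0, 0, -0.03], [0, 0, 0], 0.022]])

```text
time: 9.8
tool_pos: [0.4327, -0.1119, 0.139]
tool_rot: [-3.14, -0.001, 1.395]
contact_force: [0.5, 0.1, -0.4]
opening: 0.022
grip_force: 0.0
```

arm_command(moves=[[[0, 0, -0.03], [0, 0, 0], 0.022], [[0, 0, -0.06], [0, 0, 0], 0.022], [[0, 0, -0.09], [0, 0, 0], 0.022], [[0, 0, -0.11], [0, 0, 0], 0.022], [[0, 0, -0.12], [0, 0, 0], 0.022]])

```text
time: 10.3
tool_pos: [0.4338, -0.1123, 0.2611]
tool_rot: [3.139, 0.001, 1.395]
contact_force: [-0.5, -1.3, -0.4]
opening: 0.0214
grip_force: 0.0
```

```bash
python3 go.py .35 -.35 .26 67
```

```text
10.3 [ 0.4338 -0.1123  0.2611] [3.1385 0.0007 1.395 ] 0.021415942171176372 F [-0.5027 -1.2914 -0.3765] T [-0.0331 -0.0647  0.0225] q6 -0.24906793892510168
shift [-0.2486 -0.0409  0.0011] turn [0.0031 0.0003 0.2256]
```

arm_command(moves=[[[-0.04, -0.007, 0], [0, 0, 0], 0.022], [[-0.08, -0.014, 0], [0, 0, 0], 0.022], [[-0.12, -0.02, 0], [0, 0, 0], 0.022], [[-0.16, -0.027, 0], [0, 0, 0], 0.022], [[-0.2, -0.034, 0], [0, 0, 0], 0.022]])

```text
time: 10.8
tool_pos: [0.3639, -0.3042, 0.2584]
tool_rot: [-3.141, -0.001, 1.395]
contact_force: [0.9, -0.2, -0.4]
opening: 0.0219
grip_force: 0.0
```

arm_command(moves=[[[-0.04, -0.01, 0], [0, 0, 0], 0.022], [[-0.08, -0.02, 0], [0, 0, 0], 0.022], [[-0.1, -0.03, 0], [0, 0, 0], 0.022], [[-0.1, -0.03, 0], [0, 0, 0], 0.022], [[-0.1, -0.03, 0], [0, 0, 0], 0.022]])

```text
time: 11.3
tool_pos: [0.3176, -0.396, 0.2582]
tool_rot: [-3.141, -0.002, 1.394]
contact_force: [-0.2, 0.9, 0.3]
opening: 0.022
grip_force: 0.0
```

```bash
python3 go.py .35 -.35 .26 67; python3 pt.py pics/p3.png; python3 - <<'E'
from cell import robot
import cv2
for n in("top","side"): cv2.imwrite(f"pics/{n}1.png",robot.read_camera(n)[:,:,::-1])
E
sed 's/top0/top1/;s/side0/side1/;s/c0/c1/' m.py > m1.py; python3 m1.py
```

```text
11.3 [ 0.3176 -0.396   0.2582] [-3.1409 -0.0017  1.3936] 0.021990898012427505 F [-0.1714  0.8972  0.3013] T [-0.0221 -0.0809  0.0314] q6 -0.8691133246866298
shift [ 0.051   0.0237 -0.0017] turn [-0.0009 -0.0016  0.2243]
[[60, 16, 31], [10, 25, 31], [100, 27, 28], [90, 9, 29], [120, 18, 28], [120, 9, 30], [0, 0, 29], [120, 8, 32], [90, 17, 30], [90, 13, 20], [60, 13, 20], [0, 12, 21]] [ 0 10 52]
((402.7365417480469, 267.12353515625), (44.511104583740234, 46.05048751831055), 55.0095329284668) ((436.48590087890625, 185.47850036621094), (26.4280948638916, 47.66250228881836), 99.93756866455078)
tri (array([ 0.43433814, -0.11124947,  0.1185735 ]), np.float64(0.0006109559324155748))
0.135 [ 0.43542713 -0.10785858  0.135     ]
0.143 [ 0.43582232 -0.1062722   0.143     ]
0.15 [ 0.43616812 -0.10488412  0.15      ]
((402.88238525390625, 265.0294494628906), (32.98484420776367, 18.675243377685547), 75.96376037597656)
[0.4392, -0.1093]
0.036145014216961285 -76.97584600977478
0.06250065872933627 -167.63691802443253
0.035923736669937444 102.84586061241282
0.062386712032122864 12.565264752953446
```

View pics/p3.png

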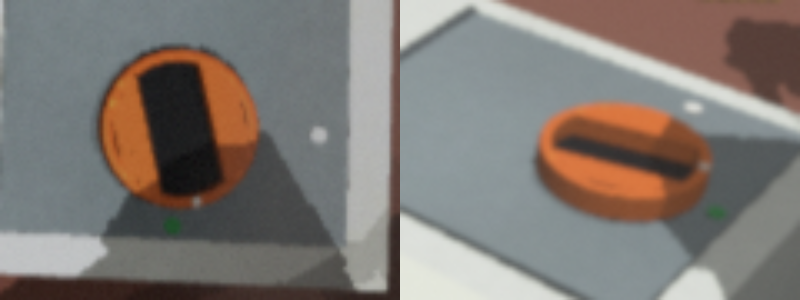

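After release the hatch stays flush (dial face at z ≈ 0.119). The slot has come back to about -167.6°, with the dot about 13° short of the green mark, so backing off while pressed dragged the dial back to latch ≈ 1.3. I'll re-enter, turn to the stop again and this time lift straight out.

```bash
python3 go.py .434 -.1125 .2 96
```

```text
11.5 [ 0.3185 -0.3955  0.2588] [ 3.1415 -0.0002  1.3964] 0.02190579703036195 F [-0.1103  0.0737  0.0087] T [ 0.0132 -0.1122 -0.0194] q6 -0.8695588927766618
shift [0.2987 0.0646 0.0589] turn [ 0.0001 -0.0002 -0.2791]
```

arm_command(moves=[[[0.035, 0.008, 0], [0, 0, -0.06], 0.022], [[0.075, 0.016, 0], [0, 0, -0.12], 0.022], [[0.115, 0.024, 0], [0, 0, -0.18], 0.022], [[0.155, 0.033, 0], [0, 0, -0.24], 0.022], [[0.195, 0.042, 0], [0, 0, -0.28], 0.022]])

```text
time: 12.0
tool_pos: [0.3939, -0.2095, 0.259]
tool_rot: [3.141, 0.0, 1.678]
contact_force: [0.1, 0.0, -0.0]
opening: 0.0222
grip_force: 0.0
```

```bash
python3 go.py .434 -.1125 .2 96
```

```text
12.0 [ 0.3939 -0.2095  0.259 ] [3.141  0.0004 1.6781] 0.022230376140786073 F [ 0.0599  0.0224 -0.0405] T [ 0.001  -0.1325 -0.0262] q6 -0.7683009320406972
shift [0.0921 0.0502 0.059 ] turn [0.0006 0.0004 0.0026]
```

arm_command(moves=[[[0.035, 0.018, 0], [0, 0, 0], 0.022], [[0.07, 0.038, 0.01], [0, 0, 0], 0.022], [[0.09, 0.049, 0.025], [0, 0, 0], 0.022], [[0.09, 0.049, 0.045], [0, 0, 0], 0.022], [[0.09, 0.049, 0.06], [0, 0, 0], 0.022]])

```text
time: 12.5
tool_pos: [0.4328, -0.1153, 0.198]
tool_rot: [-3.142, -0.0, 1.678]
contact_force: [-0.1, 1.8, 0.4]
opening: 0.0216
grip_force: 0.0
```

arm_command(moves=[[[0, 0, 0.02], [0, 0, 0], 0.022], [[0, 0, 0.04], [0, 0, 0], 0.022], [[0, 0, 0.055], [0, 0, 0], 0.022], [[0, 0, 0.065], [0, 0, 0], 0.022], [[0, 0, 0.065], [0, 0, 0], 0.022]])

```text
time: 13.0
tool_pos: [0.4322, -0.1165, 0.1329]
tool_rot: [-3.14, -0.001, 1.676]
contact_force: [-0.0, -0.2, 0.5]
opening: 0.0223
grip_force: 0.0
```

```bash
python3 go.py .434 -.1125 .1085 96
```

```text
13.0 [ 0.4322 -0.1165  0.1329] [-3.1398 -0.0011  1.6757] 0.02230077827783993 F [-0.0358 -0.2386  0.4869] T [ 0.0123 -0.1222 -0.0091] q6 -0.5396859787133018
shift [0.0037 0.0023 0.0244] turn [-0.0018 -0.0011  0.0002]
```

arm_command(moves=[[[0.004, 0.002, 0], [0, 0, 0], 0.022], [[0.004, 0.002, 0.008], [0, 0, 0], 0.022], [[0.004, 0.002, 0.016], [0, 0, 0], 0.022], [[0.004, 0.002, 0.021], [0, 0, 0], 0.022], [[0.004, 0.002, 0.023], [0, 0, 0], 0.022]])

```text
time: 13.5
tool_pos: [0.434, -0.113, 0.1102]
tool_rot: [-3.141, -0.001, 1.675]
contact_force: [-1.9, 0.4, 3.4]
opening: 0.022
grip_force: 2.0
```

arm_command(moves=[[[0, 0, 0.0005], [0, 0, 0], 0.022], [[0, 0, 0.001], [0, 0, 0], 0.022], [[0, 0, 0.0015], [0, 0, 0], 0.022], [[0, 0, 0.0015], [0, 0, 0], 0.022], [[0, 0, 0.0015], [0, 0, 0], 0.022]])

```text
time: 14.0
tool_pos: [0.4344, -0.1132, 0.1093]
tool_rot: [3.141, 0.0, 1.675]
contact_force: [-2.0, 0.5, 2.7]
opening: 0.0219
grip_force: 1.5
```

```bash
python3 go.py .434 -.1125 .1085 64
```

```text
14.0 [ 0.4344 -0.1132  0.1093] [3.1412 0.0003 1.6747] 0.021946630529076874 F [-2.0324  0.5495  2.6962] T [ 0.12    0.272  -0.0142] q6 -0.5297035868925061
shift [ 0.0007 -0.0004  0.0008] turn [0.0005 0.0002 0.5577]
```

Light press is fine; add a little and turn.

arm_command(moves=[[[0, 0, 0.0006], [0, 0, 0], 0.022], [[0, 0, 0.0006], [0, 0, 0.08], 0.022], [[0, 0, 0.0006], [0, 0, 0.16], 0.022], [[0, 0, 0.0006], [0, 0, 0.24], 0.022], [[0, 0, 0.0006], [0, 0, 0.32], 0.022]])

```text
time: 14.5
tool_pos: [0.4355, -0.1139, 0.1092]
tool_rot: [3.138, 0.001, 1.352]
contact_force: [-1.4, -0.6, 4.8]
opening: 0.0221
grip_force: 3.2
```

arm_command(moves=[[[0, 0, 0], [0, 0, 0.04], 0.022], [[0, 0, 0], [0, 0, 0.08], 0.022], [[0, 0, 0], [0, 0, 0.12], 0.022], [[0, 0, 0], [0, 0, 0.16], 0.022], [[0, 0, 0], [0, 0, 0.18], 0.022]])

```text
time: 15.0
tool_pos: [0.4354, -0.114, 0.1092]
tool_rot: [3.138, 0.001, 1.174]
contact_force: [0.1, -1.4, 4.8]
opening: 0.0218
grip_force: 3.2
```

```bash
python3 go.py .434 -.1125 .1085 60
```

```text
15.0 [ 0.4354 -0.114   0.1092] [3.1384 0.0008 1.1737] 0.021833964461171817 F [ 0.109  -1.355   4.7752] T [-0.1815  0.0409  0.0633] q6 -0.028488846279524836
shift [ 0.0008 -0.0019  0.0007] turn [0.0032 0.0006 0.1265]
```

arm_command(moves=[[[0, 0, 0], [0, 0, 0.02], 0.022], [[0, 0, 0], [0, 0, 0.04], 0.022], [[0, 0, 0], [0, 0, 0.06], 0.022], [[0, 0, 0], [0, 0, 0.07], 0.022], [[0, 0, 0], [0, 0, 0.07], 0.022]])

```text
time: 15.5
tool_pos: [0.4357, -0.1135, 0.1092]
tool_rot: [3.138, -0.0, 1.105]
contact_force: [1.2, 0.1, 5.4]
opening: 0.0226
grip_force: 8.4
```

```bash
python3 go.py .434 -.1125 .1085 60
```

```text
15.5 [ 0.4357 -0.1135  0.1092] [ 3.1381 -0.0002  1.1055] 0.022604923847457544 F [1.1791 0.136  5.3929] T [ 0.1293 -0.316   0.4919] q6 0.039883737144848136
shift [ 0.0001 -0.002   0.0007] turn [ 0.0035 -0.0003  0.0583]
```

At the stop again (0.49 N m). Now straight up with no back-turn.

arm_command(moves=[[[0, 0, -0.001], [0, 0, 0], 0.022], [[0, 0, -0.003], [0, 0, 0], 0.022], [[0, 0, -0.007], [0, 0, 0], 0.022], [[0, 0, -0.013], [0, 0, 0], 0.022], [[0, 0, -0.02], [0, 0, 0], 0.022]])

```text
time: 16.0
tool_pos: [0.4338, -0.1129, 0.1288]
tool_rot: [-3.14, 0.0, 1.104]
contact_force: [0.8, -0.1, 0.5]
opening: 0.0218
grip_force: 0.0
```

arm_command(moves=[[[0, 0, -0.03], [0, 0, 0], 0.022], [[0, 0, -0.06], [0, 0, 0], 0.022], [[0, 0, -0.09], [0, 0, 0], 0.022], [[0, 0, -0.12], [0, 0, 0], 0.022], [[0, 0, -0.13], [0, 0, 0], 0.022]])

```text
time: 16.5
tool_pos: [0.4352, -0.1135, 0.2618]
tool_rot: [3.136, -0.0, 1.105]
contact_force: [0.6, -0.9, -0.3]
opening: 0.0221
grip_force: 0.0
```

```bash
python3 go.py .32 -.39 .26 63
```

```text
16.5 [ 0.4352 -0.1135  0.2618] [ 3.1365 -0.0002  1.1047] 0.0221263712663388 F [ 0.5566 -0.9393 -0.2643] T [-0.0018 -0.0513 -0.0157] q6 0.04039612219846687
shift [-0.2988  0.0214  0.0018] turn [ 0.0051 -0.0002  0.0051]
```

arm_command(moves=[[[-0.035, 0.003, 0], [0, 0, 0], 0.022], [[-0.075, 0.006, 0], [0, 0, 0], 0.022], [[-0.115, 0.009, 0], [0, 0, 0], 0.022], [[-0.155, 0.012, 0], [0, 0, 0], 0.022], [[-0.195, 0.014, 0], [0, 0, 0], 0.022]])

```text
time: 17.0
tool_pos: [0.3581, -0.2946, 0.2579]
tool_rot: [-3.14, -0.001, 1.105]
contact_force: [0.5, -0.5, -0.1]
opening: 0.0223
grip_force: 0.0
```

arm_command(moves=[[[-0.04, 0.003, 0], [0, 0, 0], 0.022], [[-0.08, 0.005, 0], [0, 0, 0], 0.022], [[-0.1, 0.006, 0], [0, 0, 0], 0.022], [[-0.1, 0.006, 0], [0, 0, 0], 0.022], [[-0.1, 0.006, 0], [0, 0, 0], 0.022]])

```text
time: 17.5
tool_pos: [0.3194, -0.385, 0.2578]
tool_rot: [-3.14, -0.001, 1.104]
contact_force: [0.4, 1.2, -0.3]
opening: 0.0215
grip_force: 0.0
```

```bash
python3 pt.py pics/p4.png; python3 - <<'E'
from cell import robot
import cv2
for n in("top","side"): cv2.imwrite(f"pics/{n}1.png",robot.read_camera(n)[:,:,::-1])
E
python3 m1.py|tail -9
```

```text
0.135 [ 0.4347312  -0.10841919  0.135     ]
0.143 [ 0.43513254 -0.10682786  0.143     ]
0.15 [ 0.43548372 -0.10543545  0.15      ]
((404.03436279296875, 266.141357421875), (18.70504379272461, 34.4924201965332), 2.2906100749969482)
[0.4371, -0.1114]
0.06549333552146745 -4.02338046002371
0.03608323810313748 -93.09868140862788
0.06554703753805406 175.75450552696867
0.03582834575302385 86.82279621332862
```

View pics/p4.png

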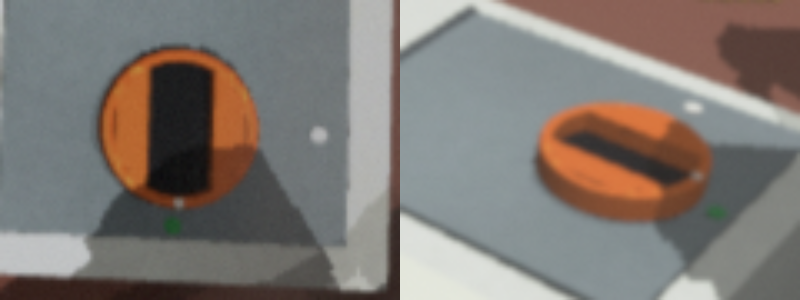

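The slot now lies at about 176° (176.5° expected at the stop). The dot points at the green mark and the hatch is flush.

```bash
python3 -c "
from cell import robot
print(robot.hand_in())"
```

```text
the job is handed in; nothing more can be done
None
```

The hatch is pressed flush and locked: the dial is turned clockwise to its stop (it took a second turn after I dragged it back about 15° on the first release), the hand is clear, and the job was handed in at about 18 s with no verdict returned.

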